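# Open the guard gate of a lens-edge polisher and hold it wide

## Robot

A 7-joint arm with a two-finger parallel gripper is mounted at the origin on a cart in front of the work surface, level with it; the furniture and walls round the work are solid. World frame = base frame: x ahead of the robot, y to its left, z up, the work surface at z = 0. Lengths are in mm, angles in rad, forces in N, time in s.
With the tool pointing down it reaches from about 425 to 950 mm from the base axis. Payload 16.7 kg.
Tool frame: the origin (TCP) lies midway between the tips of the shut fingers; the grasp point (between the pads) lies behind it (bot.grip_point_offset is the x of the grasp point in the tool frame, in mm); x points along the fingers, y is the direction in which the jaws open and shut, and the axes are right-handed (so a half turn about x gives the same grasp; the last joint's range is limited). The gripper opens to 94 mm and grips with 3 to 60 N. Pads are 16 mm wide; open, the fingers measure 119 mm over their backs; the gripper's body (75 mm by 177 mm) begins 78 mm behind the grasp point.
Start: joints at [-1.442, 0.426, 0.074, 1.606, -0.034, 1.111, -0.067], TCP at [185.117, 649.081, 205.467] pointing down, gripper open.
Joint ranges: [-2.85, 2.85], [-0.5, 2.14], [-1.23, 1.37], [0.21, 2.46], [-1.02, 4.16], [0.16, 2.05], [-2.73, 2.73]. Speed limits (rad/s): [1.89, 1.89, 2.39, 2.39, 3.01, 3.01, 3.01].

## Interface

Orientations are given as a 3x3 rotation matrix whose columns are the frame's x, y, z axes.
In Python, from rig import bot gives the robot as it stands. The module is installed in compiled form; this text tells all that it offers.
- The arm moves only by the tool send_rows, never from a script. Its argument "plan" is one flat list of numbers, 7 for each row, row after row: the turn, a rotation vector about the tool's x, y, z in degrees, then the shift along the tool's x, y, z in m, then the finger opening in m, from 0 to 0.094. A call has 1 to 12 rows; each row is the pose to reach, as a shift and turn from the pose commanded when the call began, along the tool's axes at that moment; what a row does not reach only later rows make up. A row lasts 1/12 s, in which the tool goes at most 41.7 mm and 7.16 degrees, less where a joint would pass 70% of its speed; a pose out of reach is approached as far as the arm can. A call with a gripper value outside its range is refused whole. The fingers move at their own pace and stop on an object; the grip force is fixed at half the most. Time passes only in rows, so rows that repeat a pose let the fingers close. It gives the time, the measured TCP pose, the force and the opening at its end, in the units of the state.
- bot.observe(): the state, without advancing time (a new reading comes with each control period).
- bot.grab_frame(name): name is "scene" or "top"; returns a dict with "img" (480x640x3 uint8, red, green, blue), "intrinsics" (3x3 intrinsics, pixels), "dist" ([k1, k2, p1, p2, k3] as OpenCV has them; the pictures are not rectified), "extrinsics" (4x4, takes a point from world to camera coordinates). Camera axes: x right, y down, z forward; pixel columns grow to the right and rows downward; lengths in mm; the calibration is good to about 2 mm. A picture is of the moment at which its call begins. There is no depth.
- bot.sign_off(): hands the job in, once; it reports no verdict.
The state is a dict: "time_s": time; "qpos": joint angles; "qvel": joint speeds; "joint_efforts": joint torques, N m; "ee_pos": TCP position; "tool_rot": TCP orientation; "force": force on the tool from outside, world axes, zero at the start; "moment": the same for the moment, N m; "opening": finger opening in mm.
Only numpy, scipy, OpenCV 4.12 (cv2) and the standard library are available. Lean on these libraries where they do the work, as an engineer would, in place of code of your own. Each camera call takes 0.05 s, during which the arm holds its last target. There are 200 camera calls.

## Task

Open the guard gate of the lens-edge polisher so that a colleague can change the felt wheel: first squeeze the safety catch on top of the housing, whose pin blocks the gate's bolt and which stays back once squeezed, then squeeze the bolt catch on top of the gate and swing the gate out past its half-open detent until it stands nearly square to the machine. A spring pulls the gate shut, so finish while still holding it wide open and steady (at least 70 degrees), and do not disturb the lenses and the spectacle front lying nearby.

Things in the scene. Friction and masses are not known exactly. Their poses are not given: they have to be found in the camera images.
- polisher: Bench polisher, fixed: grey housing 100 deep (x), 168 wide (y), 150 mm high, felt wheel inside, dark motor behind. Origin: centre of the housing on the bench; -x points out of the front (gate side, towards the robot), +y to the left seen from the robot, z up. Nothing on it is higher than 215 mm.
- safety_grip (a point): On the housing top, 190 mm up: midpoint between the outer faces of the safety catch's two steel tabs when fully squeezed. Axes as the polisher's. Fixed tab at the rear (outer face at x +19 mm), sliding tab in front (outer face at x -34 mm at rest, -19 squeezed). Tabs 22 wide in y, 8 thick, tops 205 mm up; keep fingertips above 168 mm (pin guide 166, housing top 150).
- gate_grip (a point): On the gate, turning with it, 194 mm up, 84.5 mm from the hinge axis: midpoint between the outer faces of the bolt catch's two steel tabs when squeezed. +y runs from hinge to free edge. Fixed tab on the hinge side (outer face at y -19.5 mm), sliding tab outside (y +35.5 mm at rest, +19.5 squeezed). Tabs 22 wide in x, 10 thick, tops 212 mm up; keep fingertips above 172 mm (keeper 170).
- gate_hinge (a point): Point on the vertical hinge axis of the gate (right-hand front corner of the polisher as seen from the robot), 160 mm above the bench. Axes as the polisher's.
- safety_catch (a joint): Travel of the safety catch's sliding tab and pin to the rear, m: 0 = pin blocks the tail of the bolt, 0.015 = fully squeezed. The bolt is free beyond about 0.008. Takes about 3 N and stays where it is left (no spring).
- gate_bolt (a joint): Travel of the bolt and its sliding tab towards the hinge, m: 0 = in the keeper, 0.016 = fully squeezed; gate free beyond about 0.010. Spring 4 N at rest, 10 N squeezed; it goes back when let go, so swing the gate a little while it is squeezed. With the safety catch on it moves only some 2 mm.
- guard_gate (a joint): Angle of the gate, rad: 0 = shut, grows as its free (left) edge swings towards the robot (counter-clockwise from above), stop at 1.5. Gate 155 mm from hinge to free edge, panel 22 to 150 mm up. A spring pulls it shut with 0.2 to 0.3 N m; the detent lies at about 0.35 to 0.85 (in all up to some 0.75 N m, 9 N at the tabs). Let go when wide open, it swings back.
- lens_near (a point): Lens blank, round, 65 mm across, 7 mm thick, lying flat in front of the polisher; this point is at its centre. Leave it alone.
- front_near (a point): Spectacle front, 52 x 153 x 8 mm, lying flat in front of the polisher; this point is at its centre. Leave it alone.
- lens_far (a point): Lens blank, round, 65 mm across, 7 mm thick, lying flat to the right behind the polisher; this point is at its centre. Leave it alone.

How it is judged:
By the outcome, as a careful person would: the job done as asked, in the order asked, and still so for the second after the job is handed in, while the arm keeps its last pose, push and grip.
It also fails if it takes over 45 s, if anything falls off the work surface, if the arm or the gripper's body presses on something with over 40 N, if the wrist force passes 120 N, or if a joint passes its speed limit or range.

## Working session

There is one attempt and no reset: what is moved stays moved. The work goes in short steps, Python scripts to look and compute and a tool call to move; the robot and the scene stay as the last step left them, time stands still between calls to the robot, and variables do not carry over. Pictures are saved under pics/ and viewed, about 8 in all and at most 12, crops included, and the job is handed in when it is done.

Besides the shell and the picture viewer there is one more tool, called after "Emit:" as a command line: name --argument value ..., lists and objects as JSON in quotes. send_rows: Moves the arm, as the interface text tells. Its arguments: {"type":"object","properties":{"plan":{"type":"array","items":{"type":"number"}}},"required":["plan"]}

```bash
mkdir -p pics; python3 - <<'E'
from rig import bot
import cv2,numpy as np
s=bot.observe();print(s["time_s"],s["ee_pos"],np.round(s["tool_rot"],3),s["opening"],bot.grip_point_offset)
for n in("scene","top"):
    f=bot.grab_frame(n);cv2.imwrite(f"pics/{n}0.png",f["img"][:,:,::-1])
    print(n,np.round(f["intrinsics"],1).tolist(),f["dist"],np.round(f["extrinsics"],3).tolist())
E
```

```text
0.0 [185.01875571 648.70864209 204.7886641 ] [[-0.     0.274  0.962]
 [-0.001  0.962 -0.274]
 [-1.    -0.001  0.   ]] 93.97842455235987 -18.8
scene [[448.8, 0.0, 317.0], [0.0, 448.8, 229.7], [0.0, 0.0, 1.0]] [-0.05686079  0.          0.          0.          0.        ] [[-0.697, -0.717, -0.0, 611.998], [-0.35, 0.341, -0.872, 200.347], [0.626, -0.608, -0.489, 808.329], [0.0, 0.0, 0.0, 1.0]]
top [[531.6, 0.0, 322.5], [0.0, 531.6, 238.6], [0.0, 0.0, 1.0]] [-0.00191347  0.          0.          0.          0.        ] [[0.02, -0.997, -0.068, 298.168], [-0.982, -0.007, -0.187, 564.9], [0.186, 0.071, -0.98, 1143.913], [0.0, 0.0, 0.0, 1.0]]
```

View pics/scene0.png

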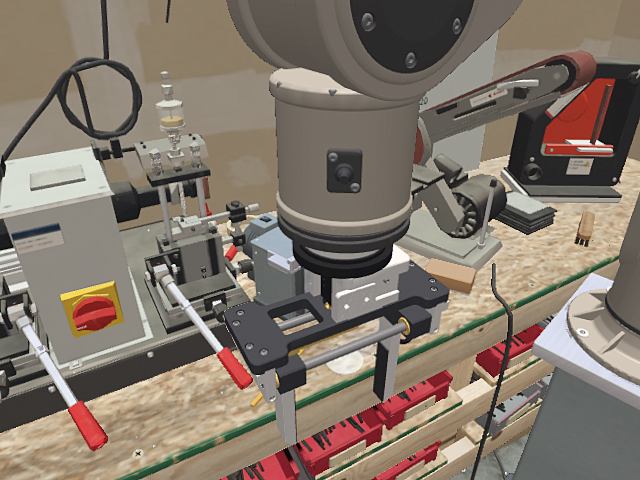

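View pics/top0.png

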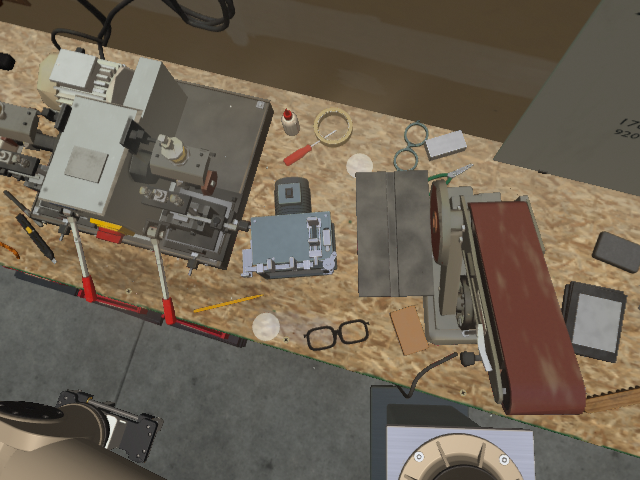

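The top view shows the polisher at about (290,245), lens_near (266,327), the spectacle front (337,334) and lens_far (360,165). In the scene view the gripper hides the polisher. Next I zoom in on the top view.

```bash
python3 - <<'E'
import cv2
i=cv2.imread("pics/top0.png")[170:290,230:350]
cv2.imwrite("pics/top0z.png",cv2.resize(i,(600,600),interpolation=cv2.INTER_CUBIC))
E
```

```text
(no output)
```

View pics/top0z.png

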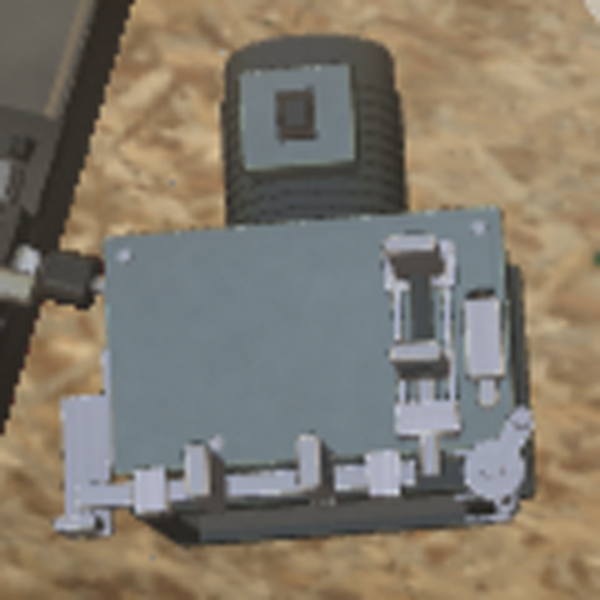

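The zoom (5x, offset 230,170) shows:
- Rear housing corners at (107,240) and (500,210).
- Safety tabs at about (413,242) rear and (418,350) front.
- Gate tabs at about (199,470) sliding and (310,462) fixed.
- Hinge cap at about (495,467).

Next I cast rays through these.

```bash
cat > h.py <<'E'
from rig import bot
import cv2,numpy as np
def ray(f,px,z):
    u=cv2.undistortPoints(np.array([[px]],float),f["intrinsics"],f["dist"])[0,0]
    T=f["extrinsics"];R,t=T[:3,:3],T[:3,3];c=-R.T@t;d=R.T@np.r_[u,1]
    return c+d*(z-c[2])/d[2]
def proj(f,P):
    T=f["extrinsics"];return cv2.projectPoints(np.atleast_2d(P).astype(float),cv2.Rodrigues(T[:3,:3])[0],T[:3,3],f["intrinsics"],f["dist"])[0][:,0]
def model(o,yaw):
    R=np.array([[np.cos(yaw),-np.sin(yaw)],[np.sin(yaw),np.cos(yaw)]])
    return lambda x,y,z:np.r_[np.array(o)+R@[x,y],z]
E
python3 - <<'E'
from h import *
f=bot.grab_frame("top");T=f["extrinsics"];print("cam",-T[:3,:3].T@T[:3,3])
z=lambda x,y:(230+(x-2)/5,170+(y-2)/5)
P={}
for n,x,y,h in[("RL",107,240,150),("RR",500,210,150),("FL",113,475,150),("s_rear",413,242,205),("s_front",418,350,205),("g_slide",200,455,212),("g_fix",310,450,212),("hinge",495,467,160),("motorplate",298,115,110)]:
    P[n]=ray(f,z(x,y),h);print(n,P[n].round(1))
for n,p,h in[("lens_near",(266,327),7),("front",(337,334),8),("lens_far",(360,165),7)]: print(n,ray(f,p,h).round(1))
d=P["RL"]-P["RR"];print(np.linalg.norm(d),np.degrees(np.arctan2(-d[0],d[1])))
print(np.linalg.norm(P["s_rear"]-P["s_front"]),np.linalg.norm(P["g_slide"]-P["g_fix"]))
E
```

```text
cam [ 336.16877892  220.68389132 1246.93265188]
RL [589.  454.1 150. ]
RR [602.8 285.8 150. ]
FL [487.5 446.9 150. ]
s_rear [576.  317.4 205. ]
s_front [531.7 314.4 205. ]
g_slide [487.3 399.6 212. ]
g_fix [489.8 355.7 212. ]
hinge [491.2 285.3 160. ]
motorplate [655.7 379.1 110. ]
lens_near [361.4 437.3   7. ]
front [348.6 272.    8. ]
lens_far [754.4 222.3   7. ]
168.93269140522943 4.702166491096889
44.431906542804086 43.946586911202836
```

The sizes check out: width 168.9 against 168, and tab spacings 44 and 44 against 45. Yaw is about +4.4°. Next I write a helper that turns a target into a tool-frame shift and move above the safety catch.

```bash
cat >> h.py <<'E'
def go(p,jaw):  # TCP target, jaw azimuth deg -> row numbers from present pose (tool down)
    s=bot.observe();R=s["tool_rot"];D=np.array([[0,0],[0,0],[-1,0]],float)
    c,q=np.cos(np.radians(jaw)),np.sin(np.radians(jaw))
    G=np.array([[0,c,q],[0,q,-c],[-1,0,0]])
    rv=np.degrees(cv2.Rodrigues(R.T@G)[0].ravel())
    print("t",s["time_s"],"rot",rv.round(1),"shift",((R.T@(np.array(p)-s["ee_pos"]))/1e3).round(4),"F",s["force"].round(1),"open",round(s["opening"],1),"tcp",s["ee_pos"].round(1),"q",s["qpos"].round(2))
E
python3 -c "
from h import *
go((185,649,400),74.1);go((561,316,400),4.4);go((561,316,280),4.4)"
```

```text
t 0.15 rot [-0.   0.   0.1] shift [-1.951e-01  0.000e+00 -1.000e-04] F [0.6 0.5 0.3] open 93.9 tcp [185.  648.8 204.9] q [-1.44  0.43  0.07  1.61 -0.03  1.11 -0.07]
t 0.15 rot [69.7  0.   0. ] shift [-0.1948 -0.2171  0.4528] F [0.6 0.5 0.3] open 93.9 tcp [185.  648.8 204.9] q [-1.44  0.43  0.07  1.61 -0.03  1.11 -0.07]
t 0.15 rot [69.7  0.   0. ] shift [-0.0748 -0.2169  0.4528] F [0.6 0.5 0.3] open 93.9 tcp [185.  648.8 204.9] q [-1.44  0.43  0.07  1.61 -0.03  1.11 -0.07]
```

Emit:
send_rows --plan '[0,0,0,-0.1,0,0,0.094,0,0,0,-0.195,0,0,0.094,0,0,0,-0.195,0,0,0.094,0,0,0,-0.195,0,0,0.094,0,0,0,-0.195,0,0,0.094,0,0,0,-0.195,0,0,0.094]'

```text
time_s: 0.65
ee_pos: [185.6, 650.5, 407.4]
tool_rot: [[0.001, 0.274, 0.962], [0.008, 0.962, -0.274], [-1.0, 0.008, -0.001]]
force: [-0.1, 0.2, 0.5]
opening: 93.7
```

Emit:
send_rows --plan '[69.7,0,0,0,-0.217,0.453,0.094,69.7,0,0,0,-0.217,0.453,0.094,69.7,0,0,0,-0.217,0.453,0.094,69.7,0,0,0,-0.217,0.453,0.094,69.7,0,0,0,-0.217,0.453,0.094,69.7,0,0,0,-0.217,0.453,0.094,69.7,0,0,0,-0.217,0.453,0.094,69.7,0,0,0,-0.217,0.453,0.094,69.7,0,0,0,-0.217,0.453,0.094,69.7,0,0,0,-0.217,0.453,0.094,69.7,0,0,0,-0.217,0.453,0.094,69.7,0,0,0,-0.217,0.453,0.094]'

```text
time_s: 1.65
ee_pos: [560.5, 316.1, 400.4]
tool_rot: [[-0.0, 0.997, 0.076], [-0.0, 0.076, -0.997], [-1.0, -0.0, 0.0]]
force: [0.9, 0.7, -0.6]
opening: 93.9
```

```bash
python3 - <<'E'
from h import *
go((561,316,400),4.4);go((561,316,280),4.4)
f=bot.grab_frame("scene");i=f["img"][:,:,::-1].copy()
cv2.imwrite("pics/scene1.png",i)
m=model((546,366),np.radians(4.4))
for n,P in dict(srear=m(15,-51,205),sfront=m(-30,-51,205),RL=m(50,84,150),FL=m(-50,84,150)).items(): print(n,proj(f,P).round(0))
E
```

```text
t 1.65 rot [-0.  0.  0.] shift [0.0004 0.0004 0.0002] F [ 0.9  0.7 -0.6] open 93.9 tcp [560.5 316.1 400.4] q [-0.98  0.29  0.49  1.43 -0.14  1.46 -0.42]
t 1.65 rot [-0.  0.  0.] shift [1.204e-01 5.000e-04 1.000e-04] F [ 0.9  0.7 -0.6] open 93.9 tcp [560.5 316.1 400.4] q [-0.98  0.29  0.49  1.43 -0.14  1.46 -0.42]
srear [[313. 194.]]
sfront [[330. 201.]]
RL [[250. 239.]]
FL [[288. 259.]]
```

View pics/scene1.png

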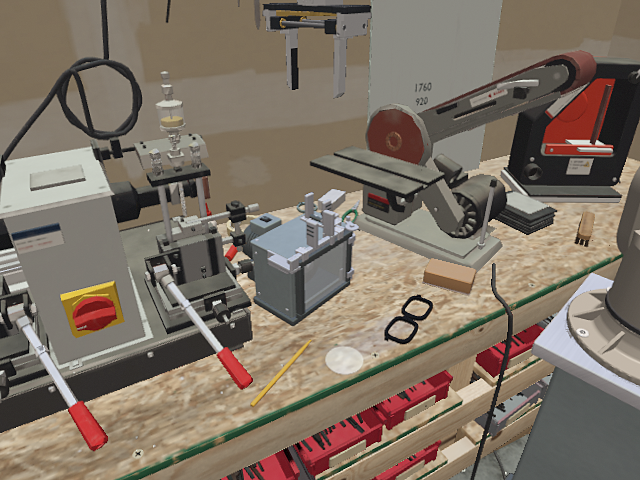

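The scene view is now clear: the polisher is at about (300,265), the tabs near (310-345,195-235), the disc sander's table to its right, and the grinder to its left. I crop the tabs to check them in this second view.

```bash
python3 - <<'E'
import cv2
i=cv2.imread("pics/scene1.png")[180:285,240:365]
cv2.imwrite("pics/scene1z.png",cv2.resize(i,None,fx=6,fy=5.7,interpolation=cv2.INTER_CUBIC) if 0 else cv2.resize(i,(750,630))[:600])
E
```

```text
(no output)
```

View pics/scene1z.png

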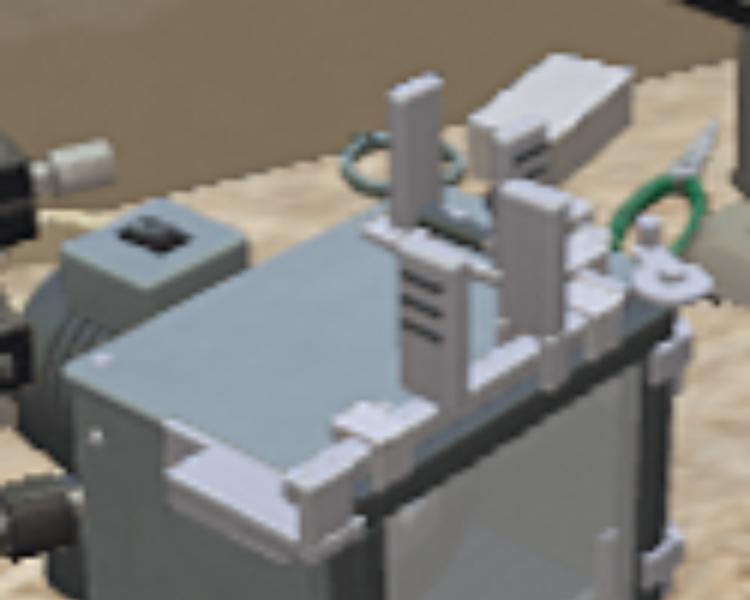

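In this crop (6x, offset 240,180) the tab tops sit at:
- Safety: rear (415,85), front (522,130).
- Gate: fixed (543,195), sliding (437,250).

Triangulate these with the top view.

```bash
python3 - <<'E'
from h import *
a,b=bot.grab_frame("top"),bot.grab_frame("scene")
cv2.imwrite("pics/top1.png",a["img"][:,:,::-1])
def tri(p,q):
    P=[]
    for f,x in((a,p),(b,q)): P.append(cv2.undistortPoints(np.array([[x]],float),f["intrinsics"],f["dist"])[0,0])
    X=cv2.triangulatePoints(a["extrinsics"][:3],b["extrinsics"][:3],P[0],P[1])[:,0];X=X[:3]/X[3]
    return X.round(1),(proj(a,X)[0]-p).round(1),(proj(b,X)[0]-q).round(1)
Z=lambda x,y:(230+(x-2)/5,170+(y-2)/5); S=lambda x,y:(240+(x-2.5)/6,180+(y-2.5)/6)
for n,p,q in[("s_rear",(413,242),(415,85)),("s_front",(418,350),(522,130)),("g_fix",(310,450),(543,195)),("g_slide",(200,455),(437,250)),("RL",(107,240),(67,368)),("hinge160",(495,467),(672,277))]: print(n,*tri(Z(*p),S(*q)))
E
```

```text
s_rear [575.9 317.1 203.1] [0.2 0.3] [-0.4 -0.1]
s_front [531.2 313.7 201.3] [0.5 0.6] [-0.8 -0.2]
g_fix [486.9 353.4 209.3] [1.2 1.7] [-2.3 -0.5]
g_slide [485.1 397.9 208. ] [1.1 1.4] [-2.1 -0.5]
RL [588.7 453.8 147.3] [0.4 0.4] [-0.6 -0.2]
hinge160 [491.  284.9 153. ] [0.4 0.6] [-0.7 -0.2]
```

Triangulated positions agree within about 2 mm: safety grip at (561,316), gate grip at (487,369), hinge at (492.5,285). Now I descend onto the safety catch.

Emit:
send_rows --plan '[0,0,0,0.04,0,0,0.094,0,0,0,0.08,0,0,0.094,0,0,0,0.12,0,0,0.094,0,0,0,0.15,0,0,0.094,0,0,0,0.175,0,0,0.094,0,0,0,0.2,0,0,0.094,0,0,0,0.22,0,0,0.094,0,0,0,0.228,0,0,0.094,0,0,0,0.228,0,0,0.094,0,0,0,0.228,0,0,0.094]'

```text
time_s: 2.63
ee_pos: [559.4, 318.3, 173.0]
tool_rot: [[-0.0, 0.997, 0.077], [0.0, 0.077, -0.997], [-1.0, -0.0, -0.0]]
force: [-0.3, -0.2, 1.9]
opening: 94.3
```

```bash
python3 - <<'E'
from h import *
go((561,316,172),4.4)
i=bot.grab_frame("scene")["img"][:,:,::-1];cv2.imwrite("pics/s2.png",cv2.resize(i[100:300,220:440],(660,600)))
E
```

```text
t 2.6333 rot [ 0. -0.  0.] shift [0.001  0.0014 0.0024] F [-0.3 -0.2  1.9] open 94.3 tcp [559.4 318.3 173. ] q [-0.95  0.43  0.44  1.73 -0.21  1.03 -0.35]
```

View pics/s2.png

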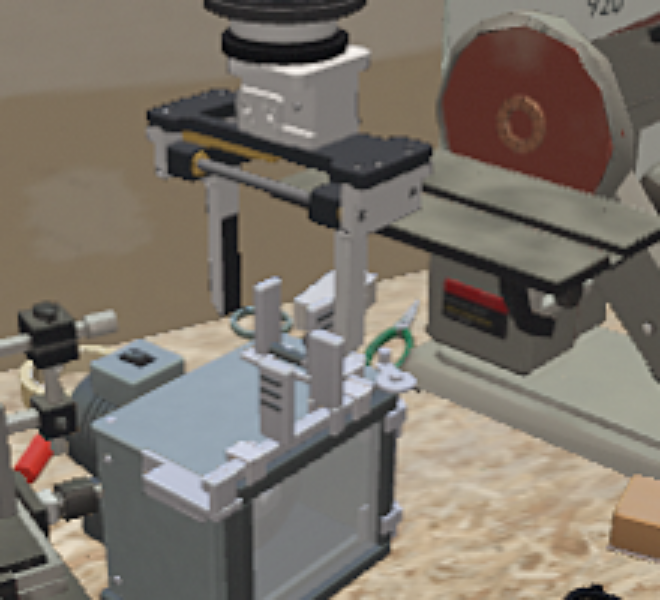

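The fingers straddle the safety tabs: the rear finger is behind the rear tab and the front finger in front of the sliding one, with no contact force. Now I squeeze.

Emit:
send_rows --plan '[0,0,0,0,0,0,0.06,0,0,0,0,0,0,0.05,0,0,0,0,0,0,0.036,0,0,0,0,0,0,0.036,0,0,0,0,0,0,0.036,0,0,0,0,0,0,0.036,0,0,0,0,0,0,0.036,0,0,0,0,0,0,0.036,0,0,0,0,0,0,0.036,0,0,0,0,0,0,0.036,0,0,0,0,0,0,0.036,0,0,0,0,0,0,0.036]'

```text
time_s: 3.68
ee_pos: [559.9, 317.8, 172.5]
tool_rot: [[0.001, 0.997, 0.076], [0.0, 0.076, -0.997], [-1.0, 0.001, -0.0]]
force: [4.0, 3.4, -1.5]
opening: 37.6
```

Opening is 37.6 mm against 38 expected, so the safety catch is fully squeezed. I release and lift clear.

Emit:
send_rows --plan '[0,0,0,0,0,0,0.094,0,0,0,0,0,0,0.094,0,0,0,0,0,0,0.094,0,0,0,0,0,0,0.094,0,0,0,0,0,0,0.094,0,0,0,-0.03,0,0,0.094,0,0,0,-0.06,0,0,0.094,0,0,0,-0.09,0,0,0.094,0,0,0,-0.09,0,0,0.094]'

```text
time_s: 4.43
ee_pos: [561.7, 318.4, 268.3]
tool_rot: [[0.006, 0.997, 0.076], [0.004, 0.076, -0.997], [-1.0, 0.006, -0.004]]
force: [1.2, -0.8, 0.1]
opening: 92.3
```

```bash
python3 - <<'E'
from h import *
go((486.7,373,262),-85.6)
E
```

```text
t 4.4333 rot [89.9 -0.4 -0.1] shift [ 0.0061 -0.0707 -0.0601] F [ 1.2 -0.8  0.1] open 92.3 tcp [561.7 318.4 268.3] q [-0.97  0.35  0.47  1.63 -0.17  1.2  -0.39]
```

Emit:
send_rows --plan '[90,0,0,0,-0.07,-0.062,0.094,90,0,0,0,-0.07,-0.062,0.094,90,0,0,0,-0.07,-0.062,0.094,90,0,0,0,-0.07,-0.062,0.094,90,0,0,0,-0.07,-0.062,0.094,90,0,0,0,-0.07,-0.062,0.094,90,0,0,0,-0.07,-0.062,0.094,90,0,0,0,-0.07,-0.062,0.094,90,0,0,0,-0.07,-0.062,0.094,90,0,0,0,-0.07,-0.062,0.094,90,0,0,0,-0.07,-0.062,0.094,90,0,0,0,-0.07,-0.062,0.094]'

```text
time_s: 5.43
ee_pos: [484.9, 374.1, 262.4]
tool_rot: [[-0.0, 0.163, -0.987], [0.0, -0.987, -0.163], [-1.0, -0.0, 0.0]]
force: [0.2, -0.2, -1.3]
opening: 93.9
```

Emit:
send_rows --plan '[7,0,0,0,0,0,0.094,7,0,0,0,0,0,0.094,7,0,0,0,0,0,0.094]'

```text
time_s: 5.68
ee_pos: [484.9, 374.2, 262.3]
tool_rot: [[0.0, 0.052, -0.999], [-0.0, -0.999, -0.052], [-1.0, 0.0, -0.0]]
force: [-0.3, -0.2, -0.2]
opening: 94.1
```

```bash
python3 - <<'E'
from h import *
go((486.7,373,176),-85.6)
E
```

```text
t 5.6833 rot [-1.4 -0.  -0. ] shift [ 0.0863  0.0013 -0.0018] F [-0.3 -0.2 -0.2] open 94.1 tcp [484.9 374.2 262.3] q [-1.35  0.34  0.76  1.72 -0.25  1.18 -2.04]
```

Emit:
send_rows --plan '[-1.4,0,0,0.03,0.001,-0.002,0.094,-1.4,0,0,0.055,0.001,-0.002,0.094,-1.4,0,0,0.075,0.001,-0.002,0.094,-1.4,0,0,0.086,0.001,-0.002,0.094,-1.4,0,0,0.086,0.001,-0.002,0.094,-1.4,0,0,0.086,0.001,-0.002,0.094]'

```text
time_s: 6.18
ee_pos: [487.3, 373.1, 176.8]
tool_rot: [[-0.0, 0.074, -0.997], [-0.0, -0.997, -0.074], [-1.0, 0.0, 0.0]]
force: [0.3, -0.4, 0.1]
opening: 93.6
```

```bash
python3 - <<'E'
from h import *
go((486.8,369,176),-85.6)
i=bot.grab_frame("scene")["img"][:,:,::-1];cv2.imwrite("pics/s3.png",cv2.resize(i[100:300,220:440],(660,600)))
E
```

```text
t 6.1833 rot [-0.2  0.  -0. ] shift [0.0008 0.0041 0.0008] F [ 0.3 -0.4  0.1] open 93.6 tcp [487.3 373.1 176.8] q [-1.3   0.43  0.71  1.81 -0.32  1.03 -1.96]
```

View pics/s3.png

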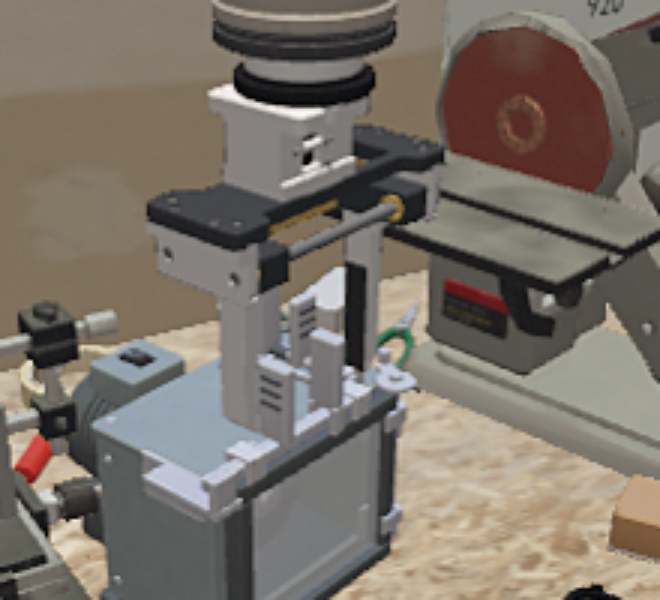

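The fingers straddle the gate tabs, the left finger outside the sliding tab and the right beyond the fixed one. The safety catch's front tab sits further back than before. Now I squeeze the bolt catch while recentring by 4 mm.

Emit:
send_rows --plan '[0,0,0,0,0.002,0,0.06,0,0,0,0,0.004,0,0.05,0,0,0,0,0.004,0,0.036,0,0,0,0,0.004,0,0.036,0,0,0,0,0.004,0,0.036,0,0,0,0,0.004,0,0.036,0,0,0,0,0.004,0,0.036,0,0,0,0,0.004,0,0.036,0,0,0,0,0.004,0,0.036,0,0,0,0,0.004,0,0.036,0,0,0,0,0.004,0,0.036,0,0,0,0,0.004,0,0.036]'

```text
time_s: 7.23
ee_pos: [487.7, 370.7, 177.3]
tool_rot: [[0.001, 0.073, -0.997], [0.002, -0.997, -0.073], [-1.0, -0.002, -0.001]]
force: [0.7, 5.1, 4.5]
opening: 38.4
```

```bash
cat >> h.py <<'E'
def swing(angs,H=(492.8,284.9),r=84.5,off=0.,z=176):
    # rows from present pose: gate angles deg, gate yaw closed 4.4
    s=bot.observe();R=s["tool_rot"]
    j=np.degrees(np.arctan2(-R[1,1],-R[0,1]))-90
    print("t",s["time_s"],"tool gate-angle",round(j-4.4,1),"F",s["force"].round(1),"M",s["moment"].round(2),"open",round(s["opening"],1),"tcp",s["ee_pos"].round(1),"polar from hinge",np.hypot(*(s["ee_pos"][:2]-H)).round(1),(np.degrees(np.arctan2(s["ee_pos"][1]-H[1],s["ee_pos"][0]-H[0]))-94.4).round(1),"q",s["qpos"].round(2))
    for a in angs:
        t=np.radians(94.4+a+off);p=np.r_[H[0]+r*np.cos(t),H[1]+r*np.sin(t),z]
        print(a,"rot",round(j-4.4-a,1),"shift",((R.T@(p-s["ee_pos"]))/1e3).round(4))
E
python3 -c "
from h import *
swing(range(0,95,6))"
```

```text
t 7.2333 tool gate-angle -0.2 F [0.7 5.1 4.5] M [ 1.74 -0.05  0.17] open 38.4 tcp [487.7 370.7 177.3] polar from hinge 86.0 -1.0 q [-1.29  0.42  0.71  1.81 -0.32  1.02 -1.96]
0 rot -0.2 shift [0.0013 0.0015 0.0015]
6 rot -6.2 shift [0.0013 0.002  0.0103]
12 rot -12.2 shift [0.0013 0.0034 0.0191]
18 rot -18.2 shift [0.0012 0.0057 0.0276]
24 rot -24.2 shift [0.0012 0.0089 0.0358]
30 rot -30.2 shift [0.0012 0.0129 0.0437]
36 rot -36.2 shift [0.0012 0.0178 0.0511]
42 rot -42.2 shift [0.0012 0.0234 0.0579]
48 rot -48.2 shift [0.0011 0.0297 0.0642]
54 rot -54.2 shift [0.0011 0.0366 0.0697]
60 rot -60.2 shift [0.0011 0.044  0.0745]
66 rot -66.2 shift [0.0011 0.0519 0.0785]
72 rot -72.2 shift [0.001  0.0602 0.0816]
78 rot -78.2 shift [0.001  0.0687 0.0839]
84 rot -84.2 shift [0.001  0.0775 0.0852]
90 rot -90.2 shift [0.001  0.0863 0.0857]
```

Opening is 38.4 mm, so the bolt is fully back. I start the swing to 18° while squeezing.

Emit:
send_rows --plan '[-2,0,0,0,0.0001,0.0029,0.036,-4,0,0,0,0.0002,0.0059,0.036,-6,0,0,0,0.0005,0.0088,0.036,-8,0,0,0,0.0008,0.0118,0.036,-10,0,0,0,0.0013,0.0147,0.036,-12,0,0,0,0.0018,0.0176,0.036,-14,0,0,0,0.0025,0.0204,0.036,-16,0,0,0,0.0033,0.0233,0.036,-18,0,0,0,0.0041,0.0261,0.036,-18,0,0,0,0.0041,0.0261,0.036]'

```text
time_s: 8.07
ee_pos: [461.4, 365.6, 177.3]
tool_rot: [[0.001, 0.38, -0.925], [0.003, -0.925, -0.38], [-1.0, -0.003, -0.002]]
force: [2.3, 11.4, 0.2]
opening: 38.3
```

```bash
python3 - <<'E'
from h import *
swing([18,36,54])
i=bot.grab_frame("scene")["img"][:,:,::-1];cv2.imwrite("pics/s4.png",cv2.resize(i[130:330,220:440],(660,600)))
E
```

```text
t 8.0667 tool gate-angle 18.0 F [ 2.3 11.4  0.2] M [2.93 0.03 0.24] open 38.3 tcp [461.4 365.6 177.3] polar from hinge 86.6 16.9 q [-1.29  0.36  0.64  1.86 -0.26  1.   -1.71]
18 rot -0.0 shift [0.0013 0.0021 0.0017]
36 rot -18.0 shift [0.0012 0.0062 0.0278]
54 rot -36.0 shift [0.0011 0.0183 0.0513]
```

View pics/s4.png

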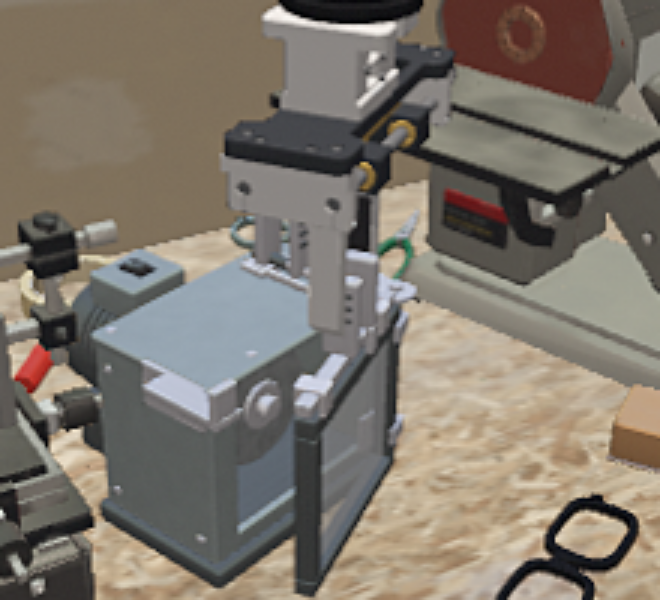

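The gate is open about 18°, with its free edge at (310,500). A radial load of 11 N says my radius is about 2 mm short, so I add 2 mm and swing through the detent to 54°.

Emit:
send_rows --plan '[-3,0,0,0,-0.001,0.0044,0.036,-6,0,0,0,-0.0015,0.0088,0.036,-9,0,0,0,-0.001,0.0132,0.036,-12,0,0,0,-0.0002,0.0176,0.036,-15,0,0,0,0.0009,0.0219,0.036,-18,0,0,0,0.0021,0.0261,0.036,-21,0,0,0,0.0036,0.0303,0.036,-24,0,0,0,0.0053,0.0344,0.036,-27,0,0,0,0.0072,0.0384,0.036,-30,0,0,0,0.0093,0.0423,0.036,-33,0,0,0,0.0116,0.046,0.036,-36,0,0,0,0.0141,0.0497,0.036]'

```text
time_s: 9.12
ee_pos: [420.3, 333.7, 177.3]
tool_rot: [[0.0, 0.852, -0.524], [0.003, -0.524, -0.852], [-1.0, -0.001, -0.003]]
force: [-3.8, 10.8, 4.3]
opening: 38.3
```

```bash
python3 -c "
from h import *
swing([54,66,80],r=86.5)"
```

```text
t 9.1167 tool gate-angle 54.0 F [-3.8 10.8  4.3] M [2.57 1.3  0.22] open 38.3 tcp [420.3 333.7 177.3] polar from hinge 87.3 51.7 q [-1.23  0.25  0.52  1.97 -0.15  0.96 -1.19]
54 rot -0.0 shift [0.0012 0.0008 0.0036]
66 rot -12.0 shift [0.0012 0.0027 0.0215]
80 rot -26.0 shift [0.0011 0.0095 0.0415]
```

Emit:
send_rows --plan '[-3,0,0,0,-0.0005,0.0046,0.036,-6,0,0,0,-0.0005,0.0092,0.036,-9,0,0,0,0,0.0137,0.036,-12,0,0,0,0.0008,0.0182,0.036,-15,0,0,0,0.0019,0.0226,0.036,-18,0,0,0,0.0031,0.0269,0.036,-21,0,0,0,0.0046,0.0312,0.036,-24,0,0,0,0.0063,0.0354,0.036,-26,0,0,0,0.0075,0.038,0.036,-26,0,0,0,0.0075,0.038,0.036,-26,0,0,0,0.0075,0.038,0.036,-26,0,0,0,0.0075,0.038,0.036]'

```text
time_s: 10.12
ee_pos: [406.6, 297.6, 177.2]
tool_rot: [[0.0, 0.995, -0.1], [0.003, -0.1, -0.995], [-1.0, -0.0, -0.003]]
force: [-4.8, 11.6, 6.5]
opening: 38.3
```

```bash
python3 - <<'E'
from h import *
swing([80])
f=bot.grab_frame("scene");cv2.imwrite("pics/s5.png",f["img"][100:460,180:500,::-1]*1)
i=cv2.imread("pics/s5.png");cv2.imwrite("pics/s5.png",cv2.resize(i,(530,596)))
a=bot.grab_frame("top")["img"][:,:,::-1];cv2.imwrite("pics/top5.png",cv2.resize(a[120:360,220:420],(500,600)))
E
```

```text
t 10.1167 tool gate-angle 79.9 F [-4.8 11.6  6.5] M [2.65 1.7  0.64] open 38.3 tcp [406.6 297.6 177.2] polar from hinge 87.1 77.2 q [-1.17  0.18  0.47  2.04 -0.1   0.94 -0.75]
80 rot -0.1 shift [0.0012 0.0026 0.0042]
```

View pics/s5.png

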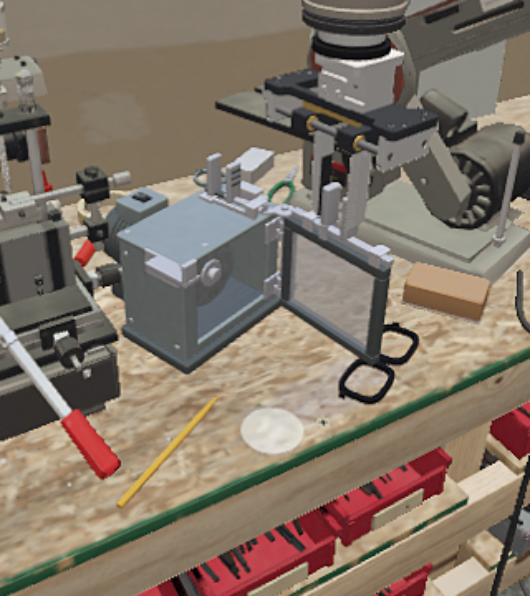

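View pics/top5.png

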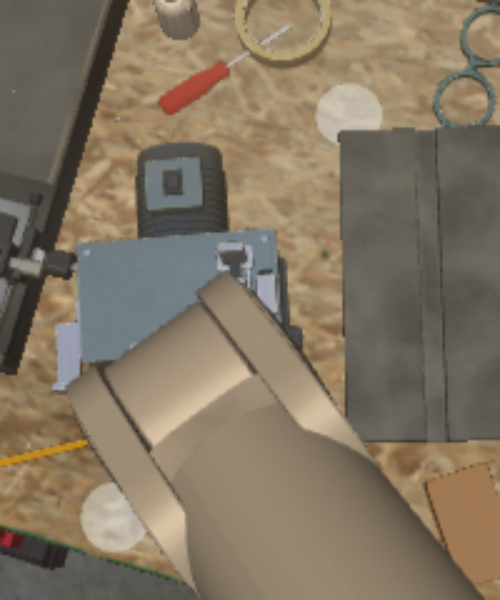

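The gate stands wide open, held in the gripper, and the lenses and front look unmoved. I measure the gate angle from the free edge's bottom corner, at crop (378,362) and z=22, and check the lens and front positions against the first picture.

```bash
python3 - <<'E'
from h import *
f=bot.grab_frame("scene");k=320/530
for c,z in(((376,362),22),((387,268),150)):
    p=ray(f,(180+c[0]*k,100+c[1]*360/596),z);d=p[:2]-[492.8,284.9];print(p.round(0),np.hypot(*d).round(0),(np.degrees(np.arctan2(d[1],d[0]))-94.4).round(1))
A=cv2.imread("pics/scene1.png").astype(int);B=f["img"][:,:,::-1].astype(int);d=np.abs(A-B).max(2)
print("lens",d[340:380,320:368].mean().round(1),"front",d[293:345,410:436].mean().round(1),d[322:345,384:405].mean().round(1))
a=cv2.imread("pics/top0.png").astype(int);b=bot.grab_frame("top")["img"][:,:,::-1].astype(int)
e=np.abs(a-b).max(2);print("lens_far",e[150:180,345:376].mean().round(1),"lens_near top",e[312:342,250:270].mean().round(1))
E
```

```text
[335. 296.  22.] 158.0 81.7
[334. 300. 150.] 160.0 80.3
lens 2.7 front 4.1 2.5
lens_far 2.8 lens_near top 4.1
```

Emit:
send_rows --plan '[-2,0,0,0,-0.001,0.003,0.036,-2,0,0,0,-0.001,0.003,0.036,-2,0,0,0,-0.001,0.003,0.036,-2,0,0,0,-0.001,0.003,0.036,-2,0,0,0,-0.001,0.003,0.036,-2,0,0,0,-0.001,0.003,0.036,-2,0,0,0,-0.001,0.003,0.036,-2,0,0,0,-0.001,0.003,0.036,-2,0,0,0,-0.001,0.003,0.036,-2,0,0,0,-0.001,0.003,0.036,-2,0,0,0,-0.001,0.003,0.036,-2,0,0,0,-0.001,0.003,0.036]'

```text
time_s: 11.32
ee_pos: [406.2, 294.6, 177.2]
tool_rot: [[0.002, 0.998, -0.066], [0.003, -0.066, -0.998], [-1.0, 0.001, -0.003]]
force: [2.8, 12.5, 0.8]
opening: 38.8
```

```bash
python3 -c "
from h import *
swing([82]);s=bot.observe();print(np.abs(s['qvel']).max())"
```

```text
t 11.3167 tool gate-angle 81.8 F [ 2.8 12.5  0.8] M [2.6  0.3  0.76] open 38.8 tcp [406.2 294.6 177.2] polar from hinge 87.2 79.2 q [-1.16  0.18  0.46  2.04 -0.1   0.94 -0.72]
82 rot -0.2 shift [0.0012 0.0026 0.0042]
0.0020707748775869654
```

Steady, and the measured angle is about 80-82°. I hold one more second to check for creep, then hand in.

Emit:
send_rows --plan '[0,0,0,0,0,0,0.036,0,0,0,0,0,0,0.036,0,0,0,0,0,0,0.036,0,0,0,0,0,0,0.036,0,0,0,0,0,0,0.036,0,0,0,0,0,0,0.036,0,0,0,0,0,0,0.036,0,0,0,0,0,0,0.036,0,0,0,0,0,0,0.036,0,0,0,0,0,0,0.036,0,0,0,0,0,0,0.036,0,0,0,0,0,0,0.036]'

```text
time_s: 12.32
ee_pos: [406.2, 294.6, 177.2]
tool_rot: [[0.002, 0.998, -0.066], [0.003, -0.066, -0.998], [-1.0, 0.001, -0.003]]
force: [1.5, 12.0, 0.6]
opening: 38.4
```

```bash
python3 - <<'E'
from h import *
swing([82])
B=bot.grab_frame("scene")["img"][:,:,::-1];i=cv2.resize(B[220:330,320:450],(650,550));cv2.imwrite("pics/s6.png",i)
E
```

```text
t 12.3167 tool gate-angle 81.8 F [ 1.5 12.   0.6] M [2.64 0.35 0.74] open 38.4 tcp [406.2 294.6 177.2] polar from hinge 87.2 79.2 q [-1.16  0.18  0.46  2.04 -0.1   0.94 -0.72]
82 rot -0.2 shift [0.0012 0.0026 0.0042]
```

View pics/s6.png

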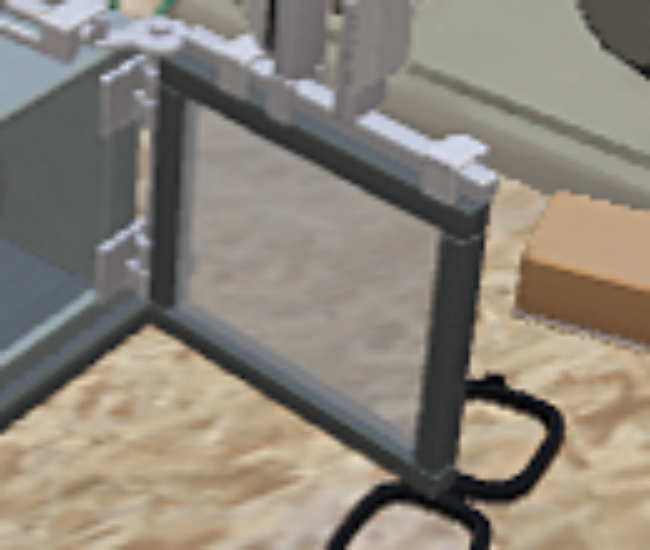

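The gate is held wide open, with its free edge at crop (445,480), and the tabs are still clasped. The spectacle front lies undisturbed behind and below it. The pose has not changed over the second.

```bash
python3 -c "
from rig import bot
print(bot.sign_off())"
```

```text
the job is handed in; nothing more can be done
None
```

The gate is open to about 80° and the arm is still holding it there. I handed the job in at about 12.5 s.

**What I did:** I squeezed the safety catch until the fingers read 37.6 mm (38 is fully squeezed) and released it. Then I squeezed the bolt catch to 38.4 mm (39 is fully squeezed) and swung the gate through the detent. The gripper is still clasping its tabs.

**Last checks:**
- **Gate angle:** The tool orientation gives 81.8° and the TCP's bearing from the hinge gives 79.2°. Before the last 2° of swing, the free edge in the camera gave 80.3° to 81.7°. These readings disagree by about 2.5°, but all are well above 70°.
- **Steadiness:** The pose did not change over a 1 s hold.
- **Force:** The wrist force is about 12 N. That is more than the gate's spring alone would account for, probably because of small errors in my hinge position. It is far below the limit.
- **Lenses and spectacle front:** Comparing pictures just before that last 2°, both lenses and the visible parts of the front had not moved. I did not repeat the comparison afterwards, but the last picture shows the front in place.

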